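# Hold a tube block against the heater's sprung plate for fastening

## Robot

A 7-joint arm with a two-finger parallel gripper is mounted at the origin on the work surface. World frame = base frame: x ahead of the robot, y to its left, z up, the work surface at z = 0. Lengths are in m, angles in rad, forces in N, time in s.
With the tool pointing down it reaches from about 0.425 to 0.8 m from the base axis. Payload 8.3 kg.
Tool frame: the origin (TCP) lies midway between the tips of the shut fingers; the grasp point (between the pads) lies 19 mm behind it; x points along the fingers, y is the direction in which the jaws open and shut, and the axes are right-handed (so a half turn about x gives the same grasp; the last joint's range is limited). The gripper opens to 85 mm and grips with 20 to 120 N. Pads are 22 mm wide; open, the fingers measure 114 mm over their backs; the gripper's body (76 mm by 85 mm) begins 54 mm behind the grasp point. The pads swing forward as they close: fully open they stand 13 mm farther back than shut.
Start: joints at [-1.379, 0.383, 0.016, 1.37, -0.006, 1.388, -0.046], TCP at [0.157, 0.605, 0.231] pointing down, gripper open.
Joint ranges: [-2.95, 2.95], [-0.25, 2.06], [-1.52, 1.56], [0.18, 2.33], [-1.44, 4.58], [0.02, 2.06], [-3.01, 3.01]. Speed limits (rad/s): [2.39, 2.39, 3.01, 3.01, 3.14, 3.14, 3.14].

## Interface

Orientations are given as a rotation vector (axis times angle).
In Python, from rig import ctrl gives the robot as it stands.
- The arm moves only by the shell command python3 -m crank 'ROWS' [FORCE]. ROWS is a JSON object of lists of equal length, an entry for each row: "twist": the turn, a rotation vector about the world's x, y, z in rad, a list of three; "travel": the shift along the world's x, y, z in units of 30 mm (1.0 is 30 mm), a list of three; "claw": the closure, from -1 (fully open) to 1 (shut). A call has 1 to 12 rows; each row shifts and turns the commanded pose from where the row before left it; what a row does not reach is not made up. A row lasts 1/10 s, in which the tool goes at most 50 mm and 8.59 degrees, less where a joint would pass 70% of its speed; a pose out of reach is approached as far as the arm can. A call is refused whole if a number of a shift passes 1 or a number of a turn 0.15, either way. A call with a gripper value outside its range is refused whole. The fingers move at their own pace and stop on an object; FORCE is the grip in N (left out, the last holds). Time passes only in rows, so rows that do not move let the fingers close. It gives the time, the measured TCP pose, the force and the opening at its end, in the units of the state.
- ctrl.state(): the state, without advancing time (a new reading comes with each control period).
- ctrl.snapshot(name): name is "side" or "top" or "wrist"; returns (picture, depth): 400x640x3 uint8, red, green, blue; 400x640 float32, m along the optical axis (not along the pixel's ray), 0 where there is no reading.
- ctrl.camera_params(name): a dict with "intrinsics" (3x3 intrinsics, pixels), "R" (3x3) and "t" (3): a world point X has camera coordinates R X + t. Camera axes: x right, y down, z forward; pixel columns grow to the right and rows downward; lengths in m; the calibration is good to about 2 mm. A picture is of the moment at which its call begins: read the wrist's pose just before it. camera_params takes no time and is no camera call; for the wrist camera it gives the pose at the moment of the call.
- ctrl.finish_job(): hands the job in, once; it reports no verdict.
The state is a dict: "t": time; "joint_pos": joint angles; "joint_vel": joint speeds; "tau": joint torques, N m; "ee_pos": TCP position; "tool_rot": TCP orientation; "contact_force": force on the tool from outside, world axes, zero at the start; "ft_torque": the same for the moment, N m; "finger_gap": finger opening in m.
Only numpy, scipy, OpenCV 4.12 (cv2) and the standard library are available. Lean on these libraries where they do the work, as an engineer would, in place of code of your own. Each camera call takes 0.05 s, during which the arm holds its last target.

## Task

Pull the drawer fully open by its handle, take out the long tube block (leave the short one in the drawer), set it upright on the dry-block heater's raised bed with its length along the bed, and push its end against the sprung contact plate with a steady force of about 10 newtons, so that the plate goes in about half of its travel and never to its end. Keep it straight, centred on the bed and resting on it, and finish while still holding it pressed there, because a colleague will fasten it: do not let go. Leave everything else on the bench where it is.

Things in the scene. Friction and masses are not known exactly. Their poses are not given: they have to be found in the camera images.
- cabinet: Fixed grey drawer unit, 220 deep (x) x 270 wide (y) x 90 high mm, one drawer sliding out along its -x (front). Origin: centre of underside. Shut front face at x = -110 mm, front panel's top at z = 78 mm; the top board covers x from -95 mm back, so the drawer must be nearly fully out to lift things out. Drawer inside 175 x 228 mm, floor at z = 22 mm, walls up to z = 68 mm.
- cabinet_drawer0 (a joint): How far the drawer is out, m: 0 shut, 0.15 fully out; at the start 0 to 0.01. It slides with about 1 N of friction and stays where it is left. (On the back half of the cabinet top stands a fixed open clear box, 45 mm high.)
- cabinet_drawer0_handle (a point): Grip point of the drawer's handle: middle of a level round steel bar, 11 mm thick and 120 mm long along the cabinet's y, its axis 35 mm in front of the drawer front and 52 mm above the bench; a post at 51 mm either side of the middle. It can be pinched or hooked from above.
- long_block: The long tube block: loose aluminium, 90 (x) x 30 (y) x 45 (z) mm, five small wells seen on top, 0.2 to 0.4 kg. Starts upright on the drawer's floor, roughly lengthwise along the cabinet's x, left or right of the short block, and rides with the drawer. Origin: centre of its underside, x along its length. Its ends are alike.
- short_block: The short tube block, which stays in the drawer: like the long one but 56 (x) x 30 (y) x 45 (z) mm with two large wells. Origin: centre of its underside.
- heater: Fixed dry-block heater: grey base 150 wide (y), 20 high; on it a raised flat aluminium bed 46 mm wide, centred on y = 0, from x = -80 to 70 mm, top at z = 24 mm; beyond it a white housing 75 mm high, x = 95 to 190 mm. Origin: on the bench, on the bed's middle line; x points along the bed to the contact plate and housing.
- plate: Sprung contact plate across the end of the bed before the housing: aluminium, 46 wide x 40 high x 10 mm. Origin: centre of its front face, looking to the heater's -x. Untouched it is at x = 60, y = 0, z = 46 mm of the heater; pushed, it slides to the heater's +x, 20 mm to its end. Spring 1 N per mm from zero (10 mm in = 10 N); it pushes the block back if released.
- flask: Bystander: conical glass flask, 82 mm across, 122 mm high. Origin: centre of its underside.
- beaker: Bystander: glass beaker, 68 mm across, 90 mm high. Origin: centre of its underside.
- bottle: Bystander: amber bottle, 70 mm across, 150 mm high. Origin: centre of its underside.
- dishes: Bystander: stack of three clear dishes, 60 mm across, 38 mm high. Origin: centre of its underside.
- jar: Bystander: small white jar, 44 mm across, 55 mm high. Origin: centre of its underside.

How it is judged:
On the way, in this order (a step that is already met when the one before it is completed fails the run):
1. the drawer is pulled well open (value of joint cabinet_drawer0 above 0.08 m), for 0.1 s.
2. the long block is lifted clear of the drawer (height (world z) of long_block above 0.075 m), for 0.1 s.
3. the long block, straight and resting on the bed, is pressed against the plate within the force band for one second (contact force between long_block and plate between 6.5 and 13.5 N and angle between the x axis of long_block and the x axis of heater, either way round below 0.12 rad and y of long_block in the frame of heater between -0.009 and 0.009 m and z of long_block in the frame of heater between 0.02 and 0.028 m and angle between long_block's own z axis and vertical below 0.1 rad and contact force between the fingers and long_block above 1 N), for 1 s.
At the end, for the whole second after the job is handed in: Fingers hold the long block (over 1 N) while it presses the plate with 6.5 to 13.5 N: upright within 0.1 rad, along the bed within 0.12 rad, centred within 9 mm, underside within 4 mm of the bed's top, under 10 mm/s; the short block stands on the drawer's floor (all of step 3 and linear speed of long_block below 0.01 m/s and height (world z) of short_block between 0.015 and 0.035 m); the arm keeps its last pose, push and grip.
It fails at once if the plate is driven to the end of its travel (more than 18.5 mm in) (x of plate in the frame of heater above 0.0785 m).
It fails at once if the short block is lifted out of the drawer (height (world z) of short_block above 0.06 m).
It fails at once if a bystander is shifted more than 30 mm or knocked over (distance of any of flask, beaker, bottle, dishes, jar from where it was at the start of the episode above 0.03 m or angle between any of flask, beaker, bottle, dishes, jar's own z axis and vertical above 0.5 rad).
It also fails if it takes over 61 s, if anything falls off the work surface, if the arm or the gripper's body presses on something with over 40 N, if the wrist force passes 120 N, or if a joint passes its speed limit or range.

## Working session

There is one attempt and no reset: what is moved stays moved. The work goes in short steps, Python scripts to look and compute and a shell command to move; the robot and the scene stay as the last step left them, time stands still between calls to the robot, and variables do not carry over. Pictures are saved under pics/ and viewed, and the job is handed in when it is done.

```bash
ls; mkdir -p pics; python3 - <<'E'
from rig import ctrl
import cv2,numpy as np
s=ctrl.state();print(s)
for n in ("side","top","wrist"):
    p=ctrl.camera_params(n);print(n,np.round(p["intrinsics"],1).tolist(),np.round(p["R"],3).tolist(),np.round(p["t"],3).tolist())
    im,d=ctrl.snapshot(n);cv2.imwrite(f"pics/{n}0.png",im[:,:,::-1]);np.save(f"pics/{n}0.npy",d)
E
```

```text
pics
{'t': 0.0, 'joint_pos': array([-1.37887607,  0.38423891,  0.01638623,  1.37119482, -0.00626476,
        1.38823061, -0.04648856]), 'joint_vel': array([-0.00069946, -0.00057685,  0.00045752, -0.00072732, -0.00030494,
       -0.00121009, -0.00019181]), 'tau': array([-8.50974029e-04, -6.27605510e+01,  8.43634810e-01, -3.71820045e+01,
        1.64418714e-02,  1.39615458e-02, -3.54087388e-05]), 'ee_pos': array([0.15739667, 0.60430787, 0.23026012]), 'tool_rot': array([ 0.19840249,  1.56170812, -0.20157255]), 'contact_force': array([ 0.44267875, -0.83629116, -0.63970204]), 'ft_torque': array([ 0.04728125, -0.03161687,  0.02427467]), 'finger_gap': 0.08538064466081062}
side [[404.3, 0.0, 322.5], [0.0, 404.3, 200.1], [0.0, 0.0, 1.0]] [[0.727, -0.687, 0.003], [-0.373, -0.398, -0.838], [0.577, 0.608, -0.546]] [-0.429, 0.282, 1.0]
top [[371.7, 0.0, 318.9], [0.0, 371.7, 195.8], [0.0, 0.0, 1.0]] [[0.011, -1.0, -0.007], [-0.995, -0.01, -0.097], [0.097, 0.008, -0.995]] [-0.017, 0.576, 1.374]
wrist [[284.6, 0.0, 321.7], [0.0, 284.6, 199.9], [0.0, 0.0, 1.0]] [[0.251, 0.968, -0.002], [0.917, -0.237, 0.321], [0.31, -0.083, -0.947]] [-0.626, -0.044, 0.382]
```

View pics/side0.png

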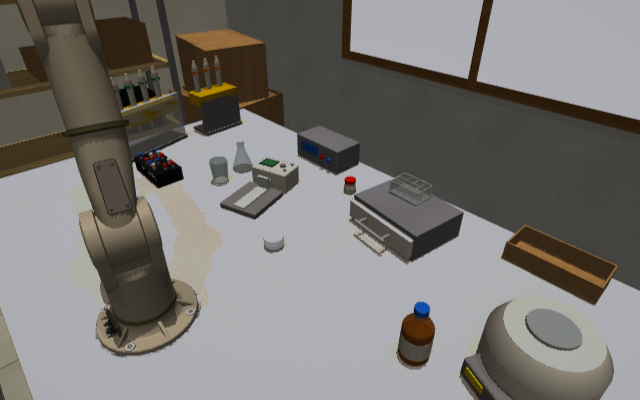

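View pics/top0.png

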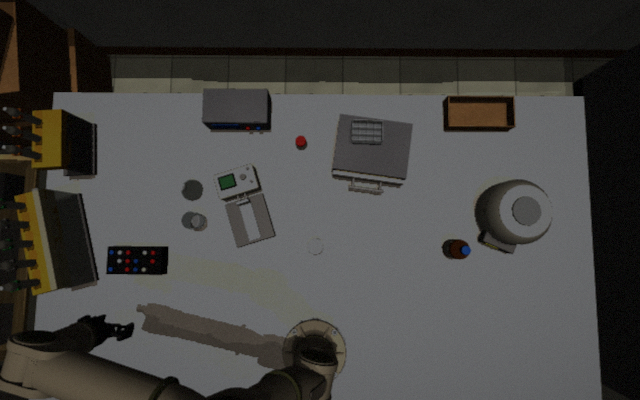

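View pics/wrist0.png

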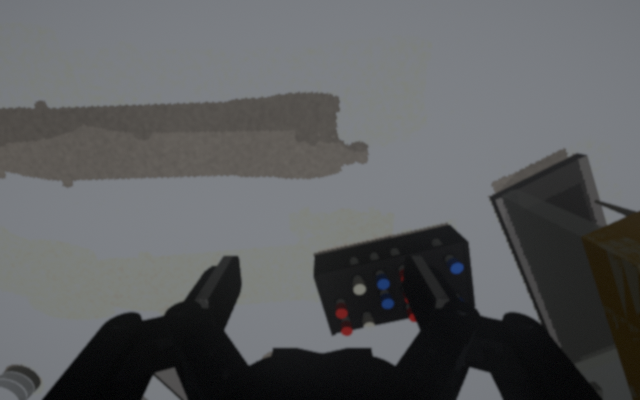

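The side view shows the cabinet around (405,215), its handle about (372,235), and the heater around (262,190). The top view shows the cabinet at (372,150), its handle at (365,187), and the heater bed at (250,220) with the housing at (237,180). Next I'll zoom in for exact pixels.

```bash
cat > h.py <<'E'
import numpy as np,cv2
from scipy.spatial.transform import Rotation as Ro
def ray(p,uv):
    K,R,t=[np.asarray(p[k]) for k in("intrinsics","R","t")]
    d=R.T@np.linalg.solve(K,np.array([uv[0],uv[1],1.]));return -R.T@t,d
def onz(p,uv,z):
    c,d=ray(p,uv);return c+d*(z-c[2])/d[2]
def proj(p,X):
    K,R,t=[np.asarray(p[k]) for k in("intrinsics","R","t")]
    c=K@(R@np.asarray(X)+t);return c[:2]/c[2]
def tri(p1,u1,p2,u2):
    c1,d1=ray(p1,u1);c2,d2=ray(p2,u2)
    A=np.stack([d1,-d2],1);s=np.linalg.lstsq(A,c2-c1,rcond=None)[0]
    a=c1+s[0]*d1;b=c2+s[1]*d2;return (a+b)/2,np.linalg.norm(a-b)
def dep(p,uv,d):
    c,r=ray(p,uv);z=d[int(round(uv[1])),int(round(uv[0]))];return c+r*z,z
E
python3 - <<'E'
import cv2
t=cv2.imread("pics/top0.png");s=cv2.imread("pics/side0.png")
def crop(im,x,y,w,h,k,n):
    c=cv2.resize(im[y:y+h,x:x+w],None,fx=k,fy=k,interpolation=cv2.INTER_CUBIC);c=cv2.convertScaleAbs(c,alpha=1.6,beta=10);cv2.imwrite(n,c)
crop(t,325,105,95,95,6,"pics/tc.png");crop(t,205,155,80,95,6,"pics/th.png")
crop(s,340,170,130,90,6,"pics/sc.png");crop(s,210,145,100,75,7,"pics/sh.png")
E
```

```text
(no output)
```

View pics/tc.png

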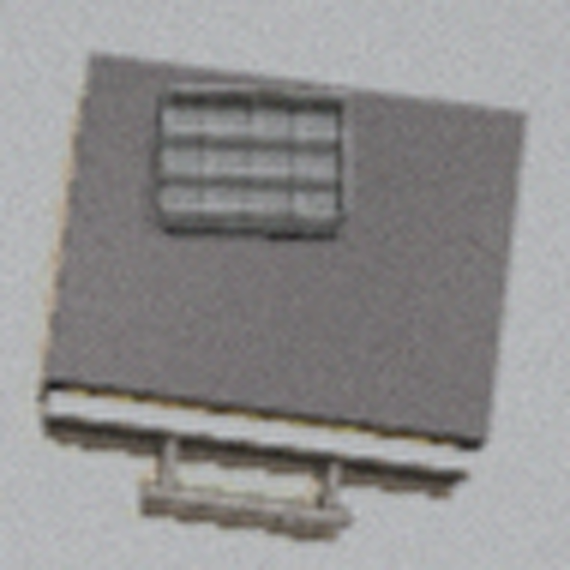

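View pics/th.png

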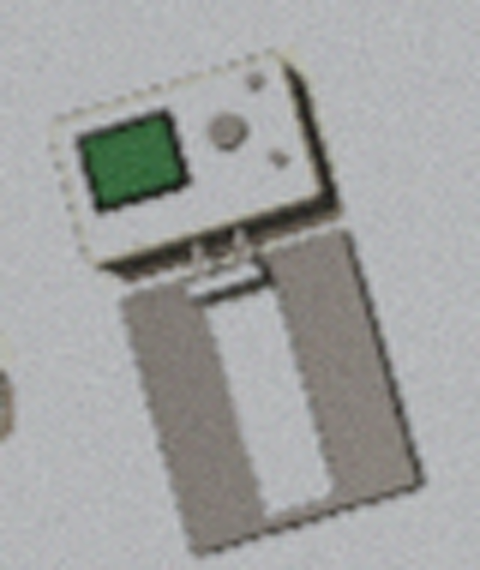

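View pics/sc.png

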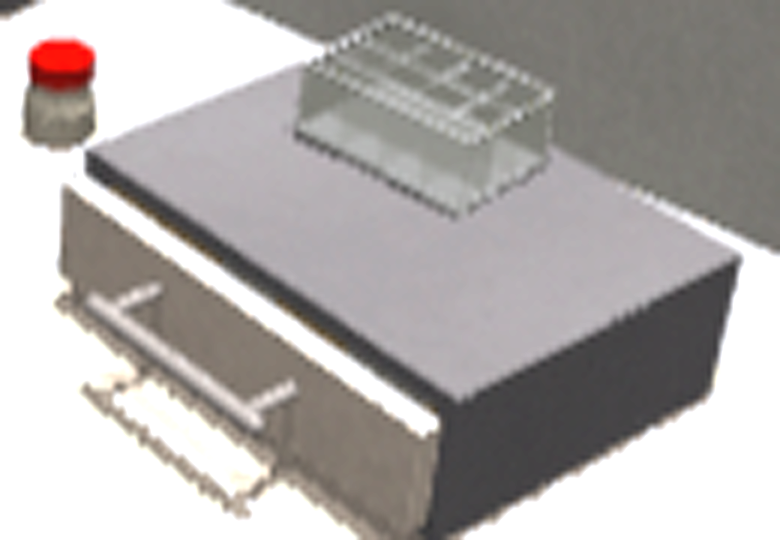

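View pics/sh.png

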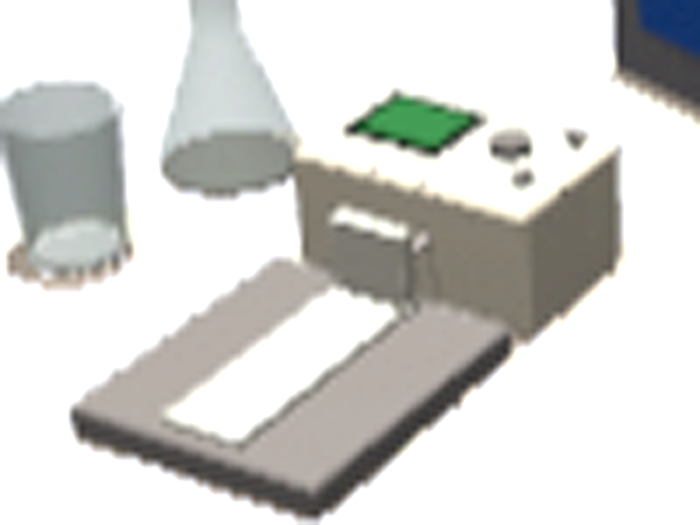

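```bash
python3 - <<'E'
from h import *
from rig import ctrl
T=ctrl.camera_params("top");S=ctrl.camera_params("side")
o=np.array([-.5,-.5])
tp=lambda x,y,ox=325,oy=105:(ox+x/6-.4,oy+y/6-.4)
sp=lambda x,y:(340+x/6-.4,170+y/6-.4)
th=lambda x,y:(205+x/6-.4,155+y/6-.4)
sh=lambda x,y:(210+x/7-.4,145+y/7-.4)
for n,a,b in [("hL",tp(143,492),sp(92,300)),("hR",tp(350,517),sp(262,420)),
 ("cabFL",tp(45,383),sp(85,152)),("cabFR",tp(485,443),sp(458,400)),("cabBR",tp(525,112),sp(742,260)),
 ("frontR",tp(470,470),sp(437,428)),("frontL",tp(42,418),sp(65,185)),
 ("bedL",th(262,515),sh(165,412)),("bedR",th(330,495),sh(240,443)),("baseL",th(195,555),sh(75,412)),("baseR",th(425,485),sh(318,490)),("plateTL",th(190,285),sh(332,210)),("plateTR",th(262,265),sh(410,235)),("houFL",th(95,265),sh(297,152)),("houFR",th(325,200),sh(525,220))]:
    X,e=tri(T,a,S,b);print(n,X.round(4),round(e,4), )
for n,uvs,z in [("cabtop",[(92,55),(525,112),(485,445),(45,383)],.09)]:
    P=np.array([onz(T,tp(*u),z) for u in uvs]);print(P.round(4).tolist());
for n,uvs,z in [("base",[(120,293),(350,230),(425,485),(195,555)],.02),("bed",[(205,305),(272,285),(330,495),(262,515)],.024),("hou",[(55,115),(285,50),(325,200),(95,265)],.075)]:
    P=np.array([onz(T,th(*u),z) for u in uvs]);print(n,P.round(4).tolist())
s=ctrl.state();print(Ro.from_rotvec(s["tool_rot"]).as_matrix().round(3))
E
```

```text
hL [ 0.6105 -0.1217  0.0505] 0.004
hR [ 0.5949 -0.2482  0.0542] 0.0016
cabFL [ 0.6716 -0.0589  0.0855] 0.0023
cabFR [ 0.6374 -0.3251  0.0874] 0.0033
cabBR [ 0.8433 -0.3527  0.0823] 0.0019
frontR [ 0.6246 -0.3209  0.075 ] 0.0092
frontL [ 0.6537 -0.059   0.0721] 0.0063
bedL [0.4071 0.2512 0.0224] 0.0035
bedR [0.4206 0.2091 0.0188] 0.0052
baseL [0.3816 0.2944 0.0131] 0.0039
baseR [0.4262 0.1506 0.0185] 0.0023
plateTL [0.5446 0.2931 0.0646] 0.0032
plateTR [0.5589 0.2487 0.0628] 0.0002
houFL [0.5583 0.348  0.0718] 0.0032
houFR [0.5996 0.2084 0.0724] 0.0037
[[0.8739, -0.0854, 0.09], [0.8403, -0.35, 0.09], [0.6347, -0.3232, 0.09], [0.67, -0.058, 0.09]]
base [[0.5439, 0.3467, 0.02], [0.5854, 0.2021, 0.02], [0.4253, 0.1511, 0.02], [0.3803, 0.2939, 0.02]]
bed [[0.5365, 0.2917, 0.024], [0.5496, 0.2498, 0.024], [0.4185, 0.2098, 0.024], [0.4056, 0.2519, 0.024]]
hou [[0.6486, 0.3759, 0.075], [0.6903, 0.2361, 0.075], [0.5979, 0.209, 0.075], [0.5567, 0.348, 0.075]]
[[-0.     0.252  0.968]
 [-0.002  0.968 -0.252]
 [-1.    -0.002  0.   ]]
```

The triangulated points fit the given sizes. The cabinet's yaw is about -0.132, with the handle's middle at about (0.603,-0.185,0.052). The heater's yaw is about 0.30, with its origin at about (0.488,0.254). I'll turn the jaws in line with the cabinet's x and move across, stopping over the heater for a wrist picture.

```bash
python3 -m crank '{"travel":[[1,-1,0],[1,-1,0],[1,-1,0],[1,-1,0],[1,-1,0],[1,-1,0],[1,-1,0],[1,-1,0],[1,-1,0],[0,0,0]],"twist":[[0,0,-0.145],[0,0,-0.145],[0,0,-0.145],[0,0,-0.145],[0,0,-0.145],[0,0,-0.145],[0,0,-0.145],[0,0,-0.145],[0,0,-0.145],[0,0,-0.145]],"claw":[-1,-1,-1,-1,-1,-1,-1,-1,-1,-1]}' 60
python3 - <<'E'
from h import *
from rig import ctrl
p=ctrl.camera_params("wrist");im,d=ctrl.snapshot("wrist");cv2.imwrite("pics/w1.png",im[:,:,::-1]);np.savez("pics/w1.npz",d=d,**p)
print(Ro.from_rotvec(ctrl.state()["tool_rot"]).as_matrix().round(3),ctrl.state()["ee_pos"],-p["R"].T@p["t"])
E
```

```text
t: 1.15
ee_pos: [0.4324, 0.3284, 0.2315]
tool_rot: [1.319, 1.131, -1.318]
contact_force: [-1.2, 1.0, 0.8]
finger_gap: 0.0854
[[ 0.001  0.988 -0.155]
 [-0.001 -0.155 -0.988]
 [-1.     0.001  0.001]] [0.43002083 0.33140519 0.23131532] [0.4457552  0.41193179 0.37575243]
```

View pics/w1.png

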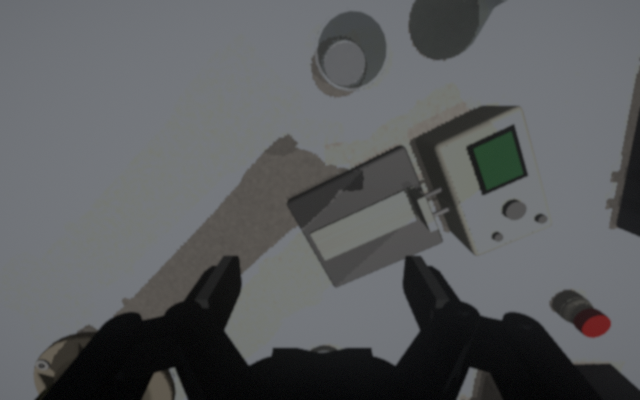

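The wrist picture shows the bed, with its near end at about (310,233)-(325,260) and its far end at about (412,205). The plate is at about (428,208). I'll segment the bed.

```bash
python3 - <<'E'
from h import *
p=np.load("pics/w1.npz");im=cv2.imread("pics/w1.png")
c=cv2.convertScaleAbs(cv2.resize(im[130:300,270:470],None,fx=4,fy=4,interpolation=cv2.INTER_CUBIC),alpha=1.8);cv2.imwrite("pics/w1c.png",c)
g=cv2.GaussianBlur(cv2.cvtColor(im,cv2.COLOR_BGR2GRAY),(3,3),0)
roi=np.zeros_like(g);cv2.fillPoly(roi,[np.array([[298,207],[402,155],[440,238],[338,278]])],1)
m=((g>105)&(roi>0)).astype(np.uint8)
cs,_=cv2.findContours(m,cv2.RETR_EXTERNAL,cv2.CHAIN_APPROX_NONE);k=max(cs,key=cv2.contourArea)
print(g[240,330],g[220,320],cv2.contourArea(k))
b=cv2.boxPoints(cv2.minAreaRect(k));print(b)
P=np.array([onz(p,q,.024) for q in b]);print(P.round(4).tolist());print([np.linalg.norm(P[i]-P[i-1]).round(4) for i in range(4)])
E
```

```text
116 72 2794.0
[[312.73663 233.42926]
 [403.1659  191.69266]
 [415.92688 219.34143]
 [325.49762 261.07803]]
[[0.4094, 0.2472, 0.024], [0.5346, 0.2884, 0.024], [0.5493, 0.247, 0.024], [0.4204, 0.2021, 0.024]]
[np.float64(0.0464), np.float64(0.1317), np.float64(0.0439), np.float64(0.1364)]
```

View pics/w1c.png

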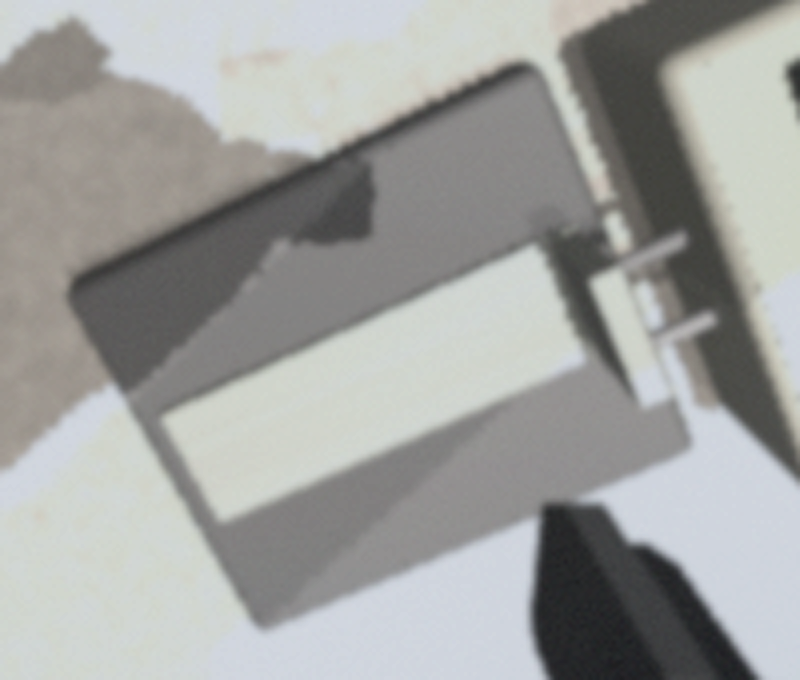

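```bash
python3 -m crank '{"travel":[[0,0,0],[0,0,0],[0,0,0]],"twist":[[0,0,0],[0,0,0],[0,0,0]],"claw":[-1,-1,-1]}'
python3 - <<'E'
from h import *
from rig import ctrl
p=ctrl.camera_params("wrist");im,d=ctrl.snapshot("wrist");cv2.imwrite("pics/w2.png",im[:,:,::-1]);np.savez("pics/w2.npz",d=d,**p)
im=im[:,:,::-1]
c=cv2.convertScaleAbs(cv2.resize(im[130:300,270:470],None,fx=4,fy=4,interpolation=cv2.INTER_CUBIC),alpha=1.8);cv2.imwrite("pics/w2c.png",c)
E
```

```text
t: 1.5
ee_pos: [0.4265, 0.3359, 0.2311]
tool_rot: [1.303, 1.146, -1.304]
contact_force: [-0.4, 0.5, 0.1]
finger_gap: 0.0851
```

View pics/w2c.png

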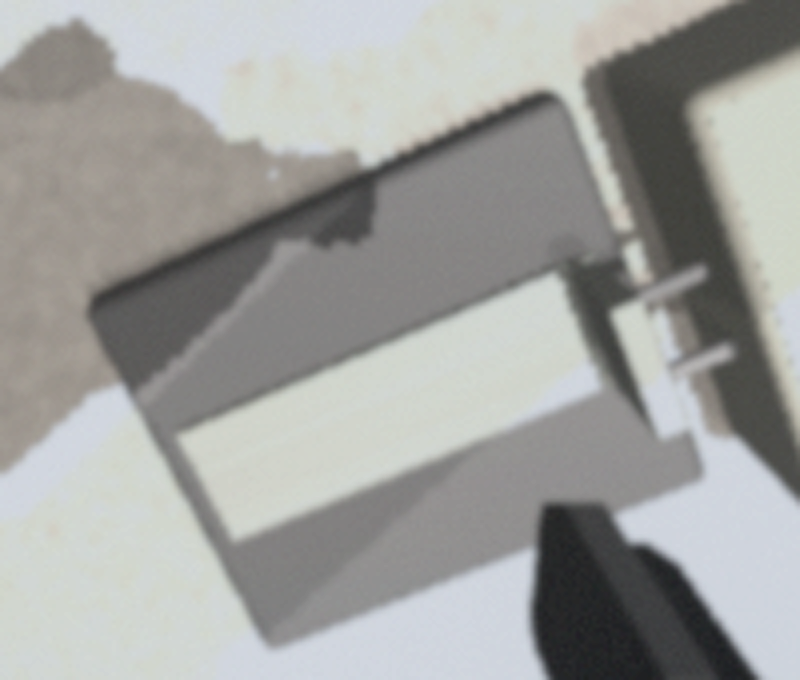

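```bash
python3 - <<'E'
from h import *
from rig import ctrl
p=np.load("pics/w2.npz");T=ctrl.camera_params("top")
q=lambda x,y:(270+x/4-.4,130+y/4-.4)
nA,nB,fA,fB=[onz(p,q(*u),.024) for u in[(178,435),(236,542),(563,270),(603,385)]]
print(nA.round(4),nB.round(4),fA.round(4),fB.round(4),np.linalg.norm(nA-nB))
for a,b in((nA,fA),(nB,fB)):
    v=b-a;print("yaw",np.arctan2(v[1],v[0]))
print("yaw ends",[np.arctan2(-(a-b)[0],(a-b)[1]) for a,b in((nA,nB),(fA,fB))])
# two-view heights
th=lambda x,y:(205+x/6-.4,155+y/6-.4)
print("bed near corners",tri(p,q(178,435),T,th(262,515)),tri(p,q(236,542),T,th(330,495)))
print("plate top front",tri(p,q(612,312),T,th(190,285)),tri(p,q(663,438),T,th(262,265)))
E
```

```text
[0.4056 0.2473 0.024 ] [0.4203 0.2032 0.024 ] [0.5378 0.2902 0.024 ] [0.55   0.2476 0.024 ] 0.04646441772173057
yaw 0.3140243094840506
yaw 0.3298020582061713
yaw ends [np.float64(0.3208458486337969), np.float64(0.27894096521447614)]
bed near corners (array([0.40603862, 0.25058898, 0.03068018]), np.float64(0.0004590669091079003)) (array([0.41968012, 0.20834667, 0.03230069]), np.float64(0.002093028633037509))
plate top front (array([0.54314206, 0.29109714, 0.06417159]), np.float64(0.005999709542115421)) (array([0.55689108, 0.24777791, 0.06404968]), np.float64(0.0038413435559704586))
```

```bash
python3 -m crank '{"travel":[[0.5,-1,0],[0.5,-1,0],[0.5,-1,0],[0.5,-1,0],[0.5,-1,0],[0.5,-1,0],[0.5,-1,0],[0.5,-1,0],[0.5,-1,0],[0.5,-1,0],[0.5,-1,0],[0.5,-1,0]],"twist":[[0,0,0],[0,0,0],[0,0,0],[0,0,0],[0,0,0],[0,0,0],[0,0,0],[0,0,0],[0,0,0],[0,0,0],[0,0,0],[0,0,0]],"claw":[0.3,0.3,0.3,0.3,0.3,0.3,0.3,0.3,0.3,0.3,0.3,0.3]}'
python3 -m crank '{"travel":[[0,-1,0],[0,-1,0],[0,-1,-0.5],[0,-0.5,-1],[0,0,-0.5],[0,0,0],[0,0,0],[0,0,0]],"twist":[[0,0,0],[0,0,0],[0,0,0],[0,0,0],[0,0,0],[0,0,0],[0,0,0],[0,0,0]],"claw":[0.3,0.3,0.3,0.3,0.3,0.3,0.3,0.3]}'
python3 - <<'E'
from h import *
from rig import ctrl
p=ctrl.camera_params("wrist");im,d=ctrl.snapshot("wrist");cv2.imwrite("pics/w3.png",im[:,:,::-1]);np.savez("pics/w3.npz",d=d,**p)
print(Ro.from_rotvec(ctrl.state()["tool_rot"]).as_matrix().round(3),ctrl.state()["ee_pos"],-p["R"].T@p["t"])
E
```

```text
t: 2.75
ee_pos: [0.608, -0.0255, 0.2312]
tool_rot: [1.305, 1.145, -1.305]
contact_force: [1.7, 0.1, -0.3]
finger_gap: 0.03
t: 3.55
ee_pos: [0.6086, -0.1286, 0.1726]
tool_rot: [1.306, 1.143, -1.303]
contact_force: [-0.5, 0.5, -0.3]
finger_gap: 0.0299
[[ 0.002  0.991 -0.131]
 [ 0.    -0.131 -0.991]
 [-1.     0.002 -0.001]] [ 0.60849377 -0.12886633  0.17267421] [ 0.62036871 -0.04516266  0.31705571]
```

View pics/w3.png

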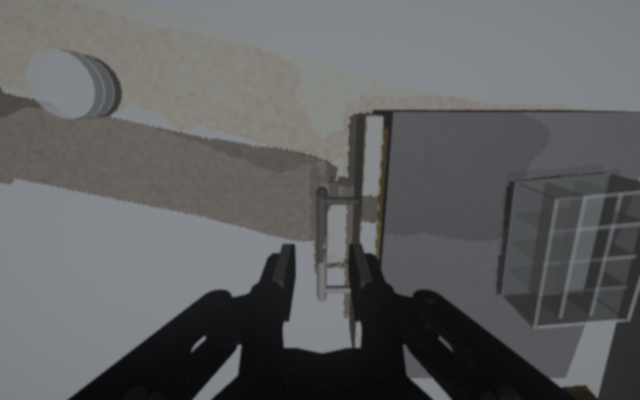

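The handle bar runs from about (320,190) to (321,298) and lies parallel to the finger pads. The dishes are at top left.

```bash
python3 - <<'E'
from h import *
from rig import ctrl
p=np.load("pics/w3.npz");T=ctrl.camera_params("top");S=ctrl.camera_params("side")
tp=lambda x,y,ox=325,oy=105:(ox+x/6-.4,oy+y/6-.4)
sp=lambda x,y:(340+x/6-.4,170+y/6-.4)
A=onz(p,(320,190),.052);B=onz(p,(321,298),.052);print(A,B,(A+B)/2,np.linalg.norm(A-B))
print(tri(p,(320,190),S,sp(92,300)),tri(p,(321,298),S,sp(262,420)))
print(tri(p,(320,190),T,tp(143,492)),tri(p,(321,298),T,tp(350,517)))
s=ctrl.state();print((((A+B)/2-s["ee_pos"])/.03).round(2))
for n,uv in(("dish",(75,85)),("frontpanel",(372,150)),("boardedge",(384,180))):print(n,onz(p,uv,.078))
print("dish proj top",onz(T,(316,246),.038))
E
```

```text
[ 0.60883207 -0.1240249   0.052     ] [ 0.59342451 -0.24857844  0.052     ] [ 0.60112829 -0.18630167  0.052     ] 0.12550289441583545
(array([ 0.60936673, -0.12432992,  0.05265056]), np.float64(0.0014004873552792244)) (array([ 0.59451008, -0.24810937,  0.0539675 ]), np.float64(0.002492821959391571))
(array([ 0.60841705, -0.12007006,  0.06291306]), np.float64(0.002250433392830489)) (array([ 0.59397249, -0.24759795,  0.05353113]), np.float64(0.0008585958853165254))
[-0.25 -1.91 -4.02]
dish [ 0.43194446 -0.00681707  0.078     ]
frontpanel [ 0.65773543 -0.08730543  0.078     ]
boardedge [ 0.66614903 -0.11454269  0.078     ]
dish proj top [ 0.38830612 -0.00206839  0.038     ]
```

```bash
python3 -m crank '{"travel":[[-0.12,-0.95,0],[-0.12,-0.95,0],[0,0,-1],[0,0,-1],[0,0,-1],[0,0,-1],[0,0,-0.6],[0,0,0],[0,0,0]],"twist":[[0,0,0],[0,0,0],[0,0,0],[0,0,0],[0,0,0],[0,0,0],[0,0,0],[0,0,0],[0,0,0]],"claw":[0.3,0.3,0.3,0.3,0.3,0.3,0.3,0.3,0.3]}' 60
python3 - <<'E'
from h import *
from rig import ctrl
im,d=ctrl.snapshot("wrist");cv2.imwrite("pics/w4.png",im[:,:,::-1])
E
```

```text
t: 4.5
ee_pos: [0.6017, -0.1866, 0.0346]
tool_rot: [1.307, 1.142, -1.304]
contact_force: [0.6, -0.3, -0.0]
finger_gap: 0.0302
```

View pics/w4.png

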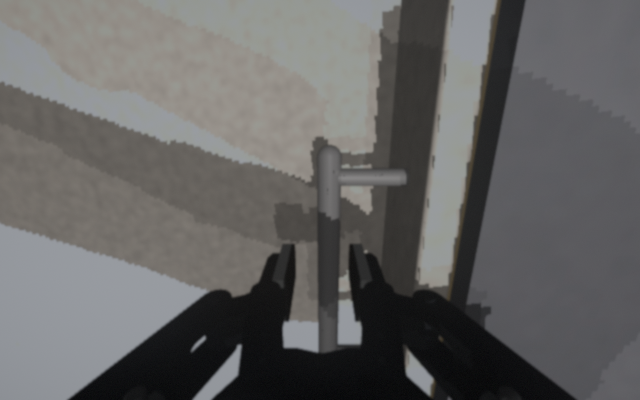

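The bar, at about x=328, sits between the two fingers (at about 290 and 357), and nothing is touching. I'll close on it.

```bash
python3 -m crank '{"travel":[[0,0,0],[0,0,0],[0,0,0],[0,0,0]],"twist":[[0,0,0],[0,0,0],[0,0,0],[0,0,0]],"claw":[1,1,1,1]}' 60
python3 -m crank '{"travel":[[-0.5,0.066,0],[-0.5,0.066,0],[-0.5,0.066,0],[-0.5,0.066,0],[-0.5,0.066,0]],"twist":[[0,0,0],[0,0,0],[0,0,0],[0,0,0],[0,0,0]],"claw":[1,1,1,1,1]}'
```

```text
t: 4.95
ee_pos: [0.6009, -0.1868, 0.034]
tool_rot: [1.308, 1.143, -1.306]
contact_force: [0.7, 1.1, 5.8]
finger_gap: 0.0088
t: 5.45
ee_pos: [0.5258, -0.1769, 0.034]
tool_rot: [1.308, 1.142, -1.305]
contact_force: [1.4, 2.0, 5.2]
finger_gap: 0.009
```

```bash
python3 -m crank '{"travel":[[-0.5,0.066,0],[-0.5,0.066,0],[-0.5,0.066,0],[-0.5,0.066,0],[-0.3,0.04,0],[0,0,0]],"twist":[[0,0,0],[0,0,0],[0,0,0],[0,0,0],[0,0,0],[0,0,0]],"claw":[1,1,1,1,1,1]}'
python3 -m crank '{"travel":[[-0.1,0.013,0],[-0.1,0.013,0],[0,0,0]],"twist":[[0,0,0],[0,0,0],[0,0,0]],"claw":[1,1,1]}'
```

```text
t: 6.05
ee_pos: [0.4567, -0.1677, 0.0339]
tool_rot: [1.309, 1.142, -1.305]
contact_force: [-0.1, 1.6, 5.6]
finger_gap: 0.009
t: 6.35
ee_pos: [0.4565, -0.1678, 0.0342]
tool_rot: [1.309, 1.133, -1.298]
contact_force: [28.1, -3.2, -24.2]
finger_gap: 0.0091
```

The handle travelled 146 mm and hit the end stop, so the drawer is fully out. I'll ease off, release it and go straight up.

```bash
python3 -m crank '{"travel":[[0.2,-0.026,0],[0,0,0],[0,0,0],[0,0,0],[0,0,1],[0,0,1],[0,0,1],[0,0,1],[0,0,1],[0,0,0]],"twist":[[0,0,0],[0,0,0],[0,0,0],[0,0,0],[0,0,0],[0,0,0],[0,0,0],[0,0,0],[0,0,0],[0,0,0]],"claw":[0.9,0.3,0.3,0.3,0.3,0.3,0.3,0.3,0.3,0.3]}'
python3 - <<'E'
from h import *
from rig import ctrl
for n in("wrist","top"):
    p=ctrl.camera_params(n);im,d=ctrl.snapshot(n);cv2.imwrite(f"pics/{n}5.png",im[:,:,::-1]);np.savez(f"pics/{n}5.npz",d=d,**p)
print(ctrl.state()["ee_pos"])
E
```

```text
t: 7.35
ee_pos: [0.4579, -0.1693, 0.1869]
tool_rot: [1.311, 1.138, -1.303]
contact_force: [-0.2, 0.2, -1.1]
finger_gap: 0.0298
[ 0.45618936 -0.1682744   0.18342343]
```

View pics/wrist5.png

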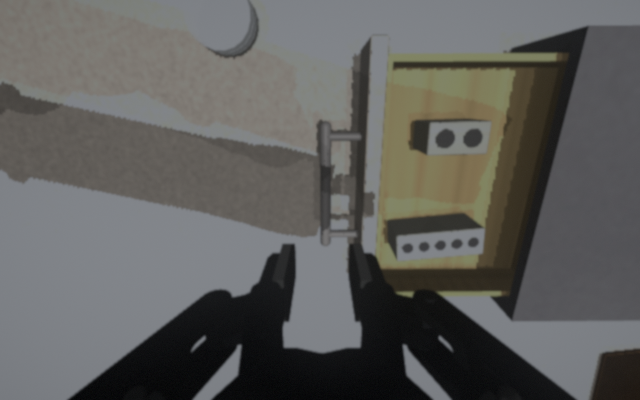

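View pics/top5.png

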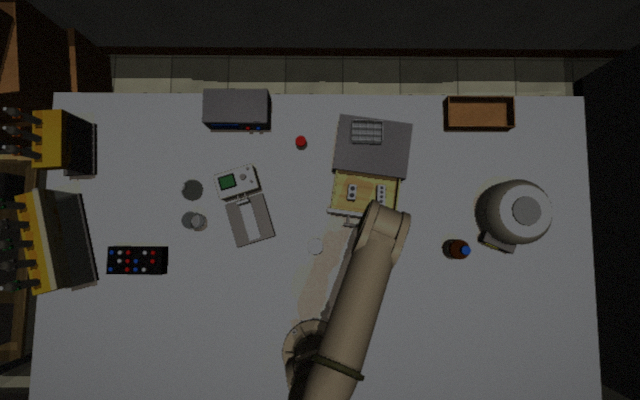

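The wrist picture shows the drawer open, with the long block (five wells) at about (440,243) and the short one at about (458,137). I'll measure the long block's top face.

```bash
cat > blk.py <<'E'
from h import *
import sys
def blk(f,k0,roi,z=.067):
    p=np.load(f"pics/{f}.npz");im=cv2.imread(f"pics/{f}.png")
    x,y,w,h=roi
    hsv=cv2.cvtColor(im,cv2.COLOR_BGR2HSV)
    m=((hsv[...,1]<45)&(hsv[...,2]>k0)).astype(np.uint8);mm=np.zeros_like(m);mm[y:y+h,x:x+w]=m[y:y+h,x:x+w]
    mm=cv2.morphologyEx(mm,cv2.MORPH_CLOSE,np.ones((3,3),np.uint8))
    cs,_=cv2.findContours(mm,cv2.RETR_EXTERNAL,cv2.CHAIN_APPROX_NONE);k=max(cs,key=cv2.contourArea)
    k=cv2.convexHull(k)
    P=np.array([onz(p,q[0],z)[:2] for q in k]);r=cv2.minAreaRect((P*1000).astype(np.float32))
    cv2.imwrite(f"pics/{f}m.png",cv2.resize(cv2.addWeighted(im,1,cv2.merge([mm*0,mm*0,mm*120]),1,0)[y-10:y+h+10,x-10:x+w+10],None,fx=4,fy=4))
    return r,p
E
python3 - <<'E'
from blk import *
r,p=blk("wrist5",110,(385,205,105,60));print(r);
b=cv2.boxPoints(r);print(b)
for a in range(4):
    v=b[a]-b[a-1];print(np.linalg.norm(v).round(1),np.arctan2(v[1],v[0]).round(3))
A=onz(p,(407,247.5),.067);B=onz(p,(474,242),.067);print("wells",A,B,(A+B)/2,np.arctan2(*(B-A)[1::-1]))
E
```

```text
((573.4248657226562, -240.51524353027344), (30.081439971923828, 90.1749038696289), 87.94863891601562)
[[ 527.82794 -253.9324 ]
 [ 617.945   -257.16025]
 [ 619.0218  -227.09808]
 [ 528.9047  -223.87024]]
30.1 -1.607
90.2 -0.036
30.1 1.535
90.2 3.106
wells [ 0.53999063 -0.23869451  0.067     ] [ 0.6091166  -0.24177051  0.067     ] [ 0.57455361 -0.24023251  0.067     ] -0.04446903469752186
```

View pics/wrist5m.png

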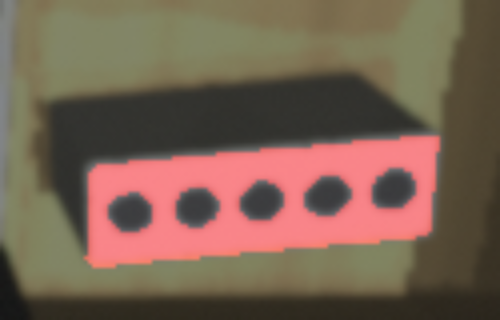

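The top face measures 90.2 x 30.1 mm on the z=0.067 plane, which agrees with the given height and size. Its centre is (0.5735,-0.2405) and its yaw is about -0.04. I'll turn the jaws across it and move above it.

```bash
python3 -m crank '{"travel":[[0.33,-0.2,0],[0.33,-0.2,0],[0.33,-0.2,0],[0.33,-0.2,0],[0.33,-0.2,0],[0.33,-0.2,0],[0.33,-0.2,0],[0.33,-0.2,0],[0.33,-0.2,0],[0.33,-0.2,0],[0.33,-0.2,0],[0.23,-0.2,0]],"twist":[[0,0,0.139],[0,0,0.139],[0,0,0.139],[0,0,0.139],[0,0,0.139],[0,0,0.139],[0,0,0.139],[0,0,0.139],[0,0,0.139],[0,0,0.139],[0,0,0.139],[0,0,0.139]],"claw":[-0.27,-0.27,-0.27,-0.27,-0.27,-0.27,-0.27,-0.27,-0.27,-0.27,-0.27,-0.27]}'
python3 -m crank '{"travel":[[0,0,0],[0,0,0],[0,0,0],[0,0,0]],"twist":[[0,0,0],[0,0,0],[0,0,0],[0,0,0]],"claw":[-0.27,-0.27,-0.27,-0.27]}'
python3 - <<'E'
from h import *
from rig import ctrl
n="wrist"
p=ctrl.camera_params(n);im,d=ctrl.snapshot(n);cv2.imwrite(f"pics/{n}6.png",im[:,:,::-1]);np.savez(f"pics/{n}6.npz",d=d,**p)
print(ctrl.state()["ee_pos"],Ro.from_rotvec(ctrl.state()["tool_rot"]).as_matrix().round(3))
E
```

```text
t: 8.65
ee_pos: [0.5716, -0.2401, 0.1809]
tool_rot: [0.025, 1.574, -0.024]
contact_force: [-0.0, -0.2, -0.5]
finger_gap: 0.0544
t: 9.05
ee_pos: [0.5717, -0.2398, 0.1831]
tool_rot: [0.03, 1.571, -0.03]
contact_force: [0.6, -0.0, 0.1]
finger_gap: 0.0541
[ 0.57186643 -0.23978369  0.18324318] [[-0.     0.038  0.999]
 [ 0.     0.999 -0.038]
 [-1.     0.    -0.   ]]
```

View pics/wrist6.png

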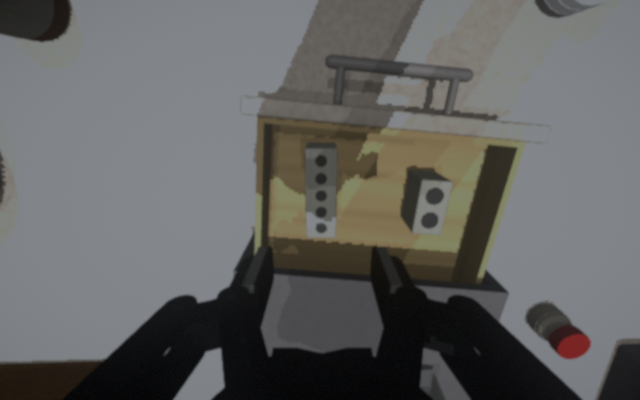

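Here the long block is at about (306-337, 143-237) and the short one at about (427,200). I'll triangulate the well centres across the two wrist views.

```bash
python3 - <<'E'
from h import *
p=np.load("pics/wrist5.npz");q=np.load("pics/wrist6.npz")
im=cv2.imread("pics/wrist6.png");cv2.imwrite("pics/w6c.png",cv2.resize(im[130:250,280:360],None,fx=5,fy=5))
A,e=tri(p,(407,247.5),q,(321.5,160));B,e2=tri(p,(474,242),q,(321,228));print(A,e,B,e2,(A+B)/2,np.arctan2(*(B-A)[1::-1]))
for u in((306,143),(337,144),(336,237),(306,236),(321.5,160),(321,228)):print(onz(q,u,.067).round(4))
E
```

```text
[ 0.53920978 -0.2371957   0.06959371] 0.00017190934799652142 [ 0.60731569 -0.24020456  0.06957392] 0.0007853807252885273 [ 0.57326273 -0.23870013  0.06958382] -0.04415039154243109
[ 0.5236 -0.2507  0.067 ]
[ 0.5255 -0.2226  0.067 ]
[ 0.6185 -0.2255  0.067 ]
[ 0.6163 -0.2558  0.067 ]
[ 0.5396 -0.2372  0.067 ]
[ 0.6081 -0.2403  0.067 ]
```

View pics/w6c.png

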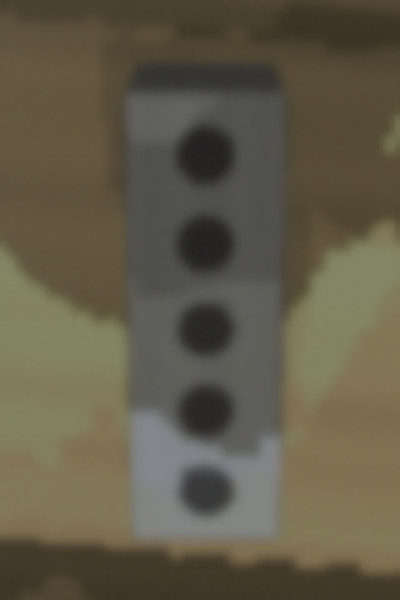

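```bash
python3 -m crank '{"travel":[[0.03,0.02,-1],[0,0,-1],[0,0,-1],[0,0,-1],[0,0,-0.7],[0,0,-0.4],[0,0,0],[0,0,0]],"twist":[[0,0,0],[0,0,0],[0,0,0],[0,0,0],[0,0,0],[0,0,0],[0,0,0],[0,0,0]],"claw":[-0.27,-0.27,-0.27,-0.27,-0.27,-0.27,-0.27,-0.27]}' 70
python3 -m crank '{"travel":[[0,0,0],[0,0,0],[0,0,0],[0,0,0],[0,0,0]],"twist":[[0,0,0],[0,0,0],[0,0,0],[0,0,0],[0,0,0]],"claw":[1,1,1,1,1]}' 70
```

```text
t: 9.9
ee_pos: [0.5735, -0.2398, 0.0312]
tool_rot: [0.029, 1.57, -0.029]
contact_force: [0.3, 0.3, 0.6]
finger_gap: 0.0542
t: 10.4
ee_pos: [0.5741, -0.2401, 0.032]
tool_rot: [0.028, 1.568, -0.03]
contact_force: [-0.4, -0.2, 6.1]
finger_gap: 0.0291
```

```bash
python3 -m crank '{"travel":[[0,0,0.4],[0,0,0.8],[0,0,0.8],[0,0,0.8],[0,0,0.8],[0,0,0.4],[0,0,0]],"twist":[[0,0,0],[0,0,0],[0,0,0],[0,0,0],[0,0,0],[0,0,0],[0,0,0]],"claw":[1,1,1,1,1,1,1]}'
python3 - <<'E'
from h import *
from rig import ctrl
for n in("wrist","side"):
    p=ctrl.camera_params(n);im,d=ctrl.snapshot(n);cv2.imwrite(f"pics/{n}7.png",im[:,:,::-1]);np.savez(f"pics/{n}7.npz",d=d,**p)
E
```

```text
t: 11.1
ee_pos: [0.5738, -0.24, 0.1523]
tool_rot: [0.028, 1.567, -0.03]
contact_force: [0.9, 0.9, -3.2]
finger_gap: 0.0294
```

View pics/wrist7.png

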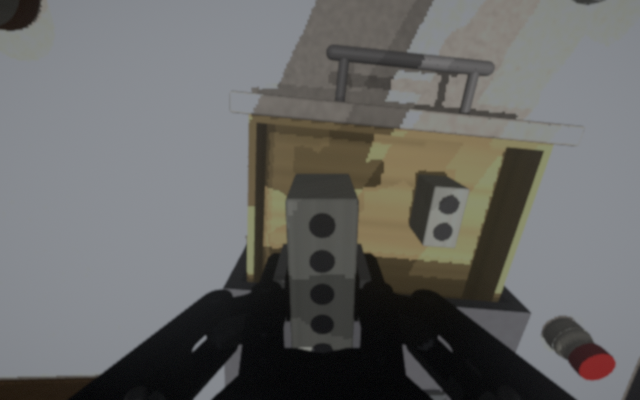

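View pics/side7.png

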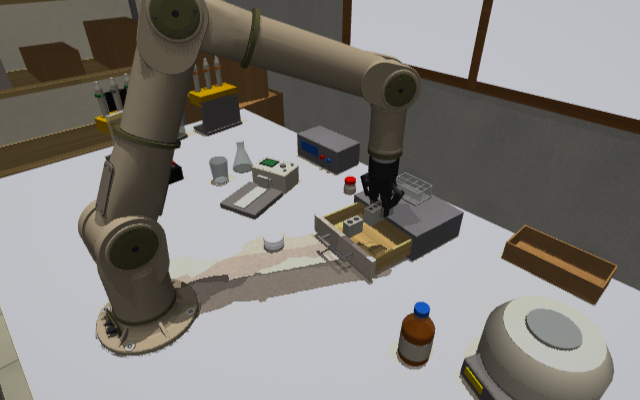

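The block is gripped about at its middle and is straight, and the short block is still in the drawer. The weight reads about 3 N. Next I'll carry it over the heater.

```bash
python3 -m crank '{"travel":[[-0.17,0.4,0],[-0.17,0.9,0],[-0.17,0.9,0],[-0.17,0.9,0],[-0.17,0.9,0],[-0.17,0.9,0],[-0.17,0.9,0],[-0.17,0.9,0],[-0.17,0.9,0],[-0.17,0.9,0],[-0.17,0.9,0],[-0.17,0.9,0]],"twist":[[0,0,0],[0,0,0],[0,0,0.034],[0,0,0.034],[0,0,0.034],[0,0,0.034],[0,0,0.034],[0,0,0.034],[0,0,0.034],[0,0,0.034],[0,0,0.034],[0,0,0.034]],"claw":[1,1,1,1,1,1,1,1,1,1,1,1]}'
python3 -m crank '{"travel":[[-0.17,0.9,0],[-0.17,0.9,0],[-0.17,0.9,0],[-0.17,0.9,0],[-0.17,0.9,0],[-0.1,0.9,0],[0,0.6,0],[0,0,0],[0,0,0],[0,0,0]],"twist":[[0,0,0],[0,0,0],[0,0,0],[0,0,0],[0,0,0],[0,0,0],[0,0,0],[0,0,0],[0,0,0],[0,0,0]],"claw":[1,1,1,1,1,1,1,1,1,1]}'
python3 - <<'E'
from h import *
from rig import ctrl
for n in("wrist","side","top"):
    p=ctrl.camera_params(n);im,d=ctrl.snapshot(n);cv2.imwrite(f"pics/{n}8.png",im[:,:,::-1]);np.savez(f"pics/{n}8.npz",d=d,**p)
print(ctrl.state()["ee_pos"],Ro.from_rotvec(ctrl.state()["tool_rot"]).as_matrix().round(3))
E
```

```text
t: 12.4
ee_pos: [0.51, 0.0711, 0.149]
tool_rot: [-0.24, 1.56, 0.24]
contact_force: [0.6, 0.1, -3.5]
finger_gap: 0.0294
t: 13.4
ee_pos: [0.4834, 0.2479, 0.1499]
tool_rot: [-0.238, 1.559, 0.236]
contact_force: [1.1, -0.2, -3.1]
finger_gap: 0.0295
[0.4835949 0.2482969 0.1502653] [[ 0.    -0.297  0.955]
 [-0.     0.955  0.297]
 [-1.    -0.    -0.   ]]
```

View pics/wrist8.png

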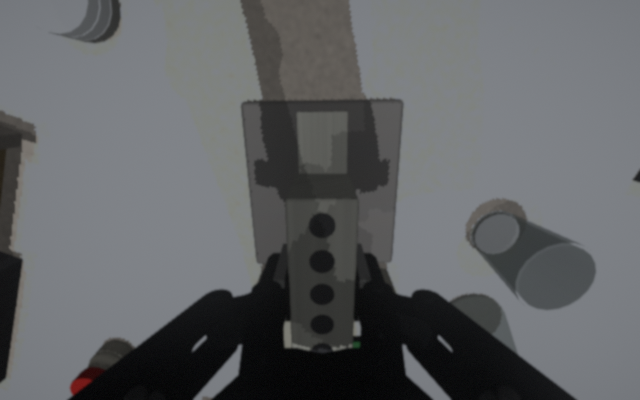

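View pics/side8.png

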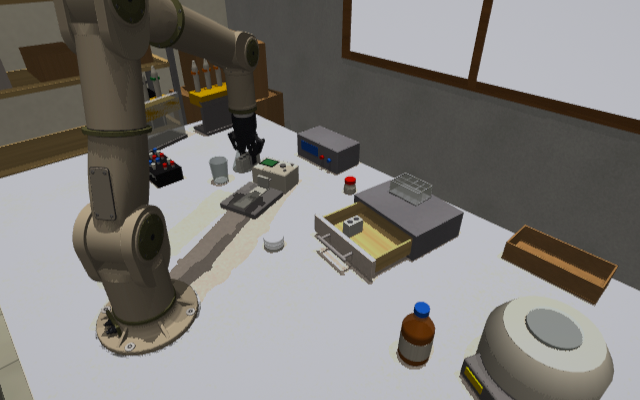

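The bed is in line with the view: its near end is at about (298-347,112) and the block is centred at about 322. Now the numbers.

```bash
python3 - <<'E'
from h import *
p=np.load("pics/wrist8.npz");im=cv2.imread("pics/wrist8.png")
cv2.imwrite("pics/w8c.png",cv2.convertScaleAbs(cv2.resize(im[90:280,225:420],None,fx=4,fy=4,interpolation=cv2.INTER_CUBIC),alpha=1.8))
E
```

```text
(no output)
```

View pics/w8c.png

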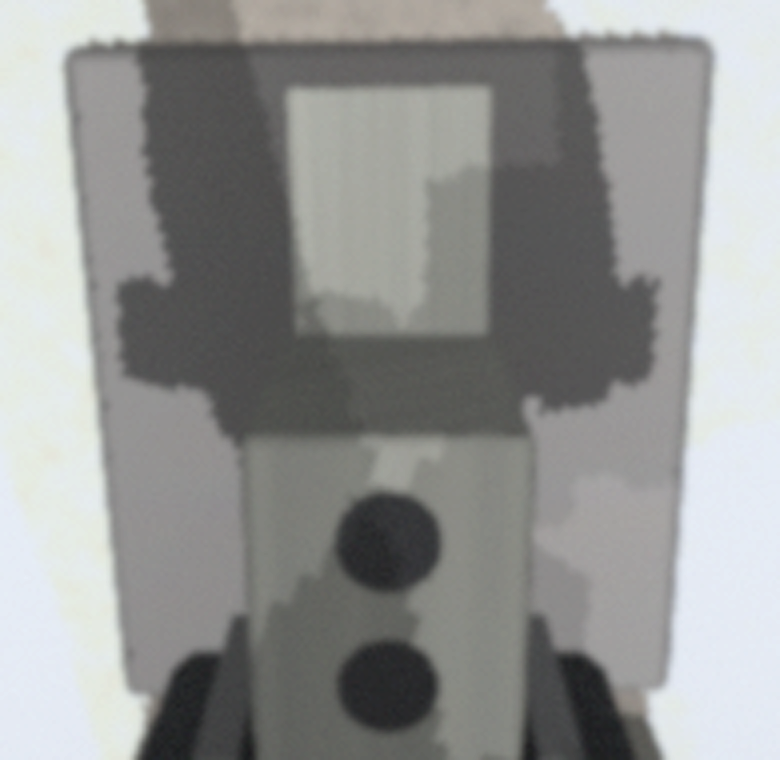

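```bash
python3 - <<'E'
from h import *
p=np.load("pics/wrist8.npz");tcp=np.array([.4835,.2482,.1502]);yaw=np.arctan2(.297,.955)
q=lambda x,y:(225+x/4-.4,90+y/4-.4)
ex=np.array([np.cos(yaw),np.sin(yaw),0]);ey=np.array([-ex[1],ex[0],0])
def loc(X):d=X-tcp;return round(d@ex*1e3,1),round(d@ey*1e3,1),round(X[2],3)
for n,u,z in[("bedL",(286,87),.024),("bedR",(492,87),.024),("bedL2",(296,335),.024),("bedR2",(488,335),.024),("baseL",(70,60),.02),("baseL2",(130,685),.02),("baseR",(712,50),.02),("baseR2",(668,680),.02),("blkA",(245,436),.185),("blkB",(530,436),.185),("blkbotA",(270,337),.140),("blkbotB",(505,337),.140),("well1",(389,541),.185),("well2",(388,686),.185)]:
    X=onz(p,q(*u),z);print(n,X.round(4),loc(X))
E
```

```text
bedL [0.419  0.2044 0.024 ] (np.float64(-74.6), np.float64(-22.7), np.float64(0.024))
bedR [0.4051 0.249  0.024 ] (np.float64(-74.6), np.float64(24.1), np.float64(0.024))
bedL2 [0.4737 0.2223 0.024 ] (np.float64(-17.0), np.float64(-21.8), np.float64(0.024))
bedR2 [0.4598 0.2668 0.024 ] (np.float64(-17.1), np.float64(24.8), np.float64(0.024))
baseL [0.4283 0.1554 0.02  ] (np.float64(-80.3), np.float64(-72.2), np.float64(0.02))
baseL2 [0.5828 0.2056 0.02  ] (np.float64(82.2), np.float64(-70.1), np.float64(0.02))
baseR [0.3825 0.2946 0.02  ] (np.float64(-82.6), np.float64(74.3), np.float64(0.02))
baseR2 [0.5373 0.3458 0.02  ] (np.float64(80.4), np.float64(77.2), np.float64(0.02))
blkA [0.4449 0.2218 0.185 ] (np.float64(-44.7), np.float64(-13.7), np.float64(0.185))
blkB [0.4363 0.2494 0.185 ] (np.float64(-44.8), np.float64(15.1), np.float64(0.185))
blkbotA [0.4459 0.2201 0.14  ] (np.float64(-44.2), np.float64(-15.7), np.float64(0.14))
blkbotB [0.4362 0.2512 0.14  ] (np.float64(-44.3), np.float64(16.9), np.float64(0.14))
well1 [0.4515 0.2392 0.185 ] (np.float64(-33.2), np.float64(0.9), np.float64(0.185))
well2 [0.468  0.2442 0.185 ] (np.float64(-16.0), np.float64(0.8), np.float64(0.185))
```

The block is within about 1 mm of the bed's centre line and needs about 0.015 rad more yaw. Its centre is at heater x of about -5 mm, so contact should come about 20 mm further on. I'll lower it, then creep down onto the bed.

```bash
python3 -m crank '{"travel":[[0,0.02,-0.6],[0,0,-0.8],[0,0,-0.8],[0,0,-0.7],[0,0,-0.4],[0,0,-0.2],[0,0,0],[0,0,0]],"twist":[[0,0,0.015],[0,0,0],[0,0,0],[0,0,0],[0,0,0],[0,0,0],[0,0,0],[0,0,0]],"claw":[1,1,1,1,1,1,1,1]}'
python3 - <<'E'
from h import *
from rig import ctrl
for n in("wrist","side"):
    p=ctrl.camera_params(n);im,d=ctrl.snapshot(n);cv2.imwrite(f"pics/{n}9.png",im[:,:,::-1]);np.savez(f"pics/{n}9.npz",d=d,**p)
    x,y,w,h=(200,60,240,240) if n=="wrist" else (205,120,110,105)
    k=3 if n=="wrist" else 6
    cv2.imwrite(f"pics/{n}9c.png",cv2.convertScaleAbs(cv2.resize(im[y:y+h,x:x+w,::-1],None,fx=k,fy=k,interpolation=cv2.INTER_CUBIC),alpha=1.6)[:600])
s=ctrl.state();print(s["ee_pos"],s["contact_force"])
E
```

```text
t: 14.35
ee_pos: [0.484, 0.2503, 0.0462]
tool_rot: [-0.249, 1.555, 0.25]
contact_force: [0.5, 0.4, -3.0]
finger_gap: 0.0291
[0.4840625  0.25043802 0.04642436] [ 0.01525069  0.68229264 -3.18470337]
```

View pics/wrist9c.png

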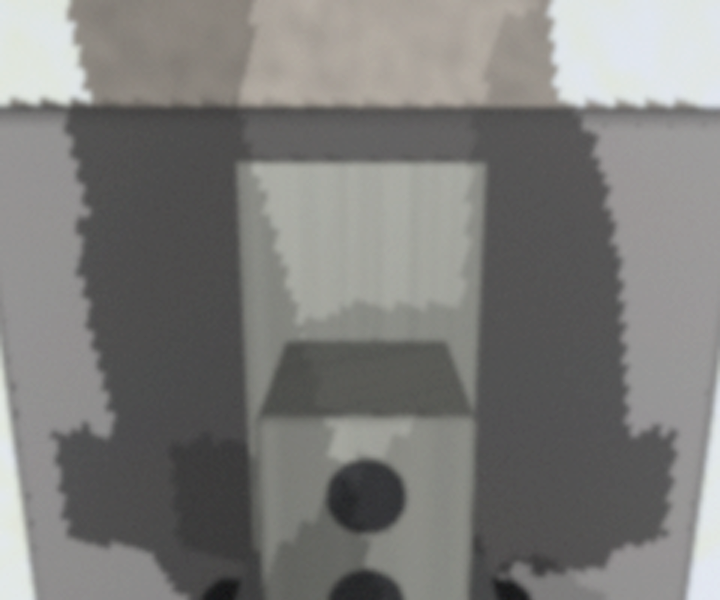

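View pics/side9c.png

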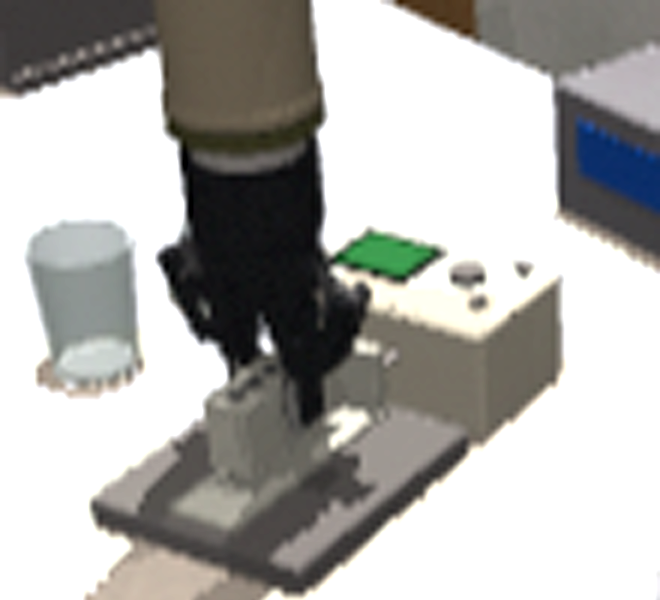

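It's aligned: the bed's mid is at about 362 and the block's mid at about 365 in the crop (0.6 mm). I'll creep down to touch.

```bash
python3 -m crank '{"travel":[[0,0,-0.15],[0,0,-0.15],[0,0,-0.05],[0,0,0],[0,0,0]],"twist":[[0,0,0],[0,0,0],[0,0,0],[0,0,0],[0,0,0]],"claw":[1,1,1,1,1]}'
python3 -m crank '{"travel":[[0,0,-0.03],[0,0,0],[0,0,0]],"twist":[[0,0,0],[0,0,0],[0,0,0]],"claw":[1,1,1]}'
```

```text
t: 14.95
ee_pos: [0.4833, 0.25, 0.0347]
tool_rot: [-0.25, 1.556, 0.25]
contact_force: [0.4, -0.9, -3.1]
finger_gap: 0.0292
t: 15.25
ee_pos: [0.4834, 0.2501, 0.034]
tool_rot: [-0.25, 1.556, 0.25]
contact_force: [-0.6, 0.1, -2.0]
finger_gap: 0.0297
```

```bash
python3 -m crank '{"travel":[[0,0,-0.03],[0,0,0],[0,0,0]],"twist":[[0,0,0],[0,0,0],[0,0,0]],"claw":[1,1,1]}'
python3 -m crank '{"travel":[[0,0,0],[0,0,0],[0,0,0]],"twist":[[0,0,0],[0,0,0],[0,0,0]],"claw":[1,1,1]}'
```

```text
t: 15.55
ee_pos: [0.4834, 0.2501, 0.0339]
tool_rot: [-0.249, 1.556, 0.25]
contact_force: [-3.7, -2.0, 7.1]
finger_gap: 0.0287
t: 15.85
ee_pos: [0.4834, 0.2501, 0.0339]
tool_rot: [-0.25, 1.556, 0.25]
contact_force: [-4.6, -2.5, 7.7]
finger_gap: 0.0292
```

The block is on the bed. I'll unload slightly and slide toward the plate.

```bash
python3 -m crank '{"travel":[[0,0,0.02],[0,0,0],[0.127,0.041,0],[0.127,0.041,0],[0.127,0.041,0],[0,0,0],[0,0,0]],"twist":[[0,0,0],[0,0,0],[0,0,0],[0,0,0],[0,0,0],[0,0,0],[0,0,0]],"claw":[1,1,1,1,1,1,1]}'
python3 -m crank '{"travel":[[0.063,0.02,0],[0.063,0.02,0],[0,0,0],[0,0,0]],"twist":[[0,0,0],[0,0,0],[0,0,0],[0,0,0]],"claw":[1,1,1,1]}'
python3 -m crank '{"travel":[[0.063,0.02,0],[0.063,0.02,0],[0,0,0],[0,0,0]],"twist":[[0,0,0],[0,0,0],[0,0,0],[0,0,0]],"claw":[1,1,1,1]}'
```

```text
t: 16.55
ee_pos: [0.4951, 0.2541, 0.034]
tool_rot: [-0.249, 1.555, 0.25]
contact_force: [-0.6, 0.2, 4.0]
finger_gap: 0.0289
t: 16.95
ee_pos: [0.4981, 0.255, 0.034]
tool_rot: [-0.25, 1.557, 0.25]
contact_force: [-5.1, -1.7, 7.8]
finger_gap: 0.029
t: 17.35
ee_pos: [0.5019, 0.2562, 0.034]
tool_rot: [-0.25, 1.557, 0.25]
contact_force: [-4.9, -0.7, 7.2]
finger_gap: 0.0292
```

```bash
python3 -m crank '{"travel":[[0,0,0.015],[0,0,0],[0,0,0]],"twist":[[0,0,0],[0,0,0],[0,0,0]],"claw":[1,1,1]}'
python3 -m crank '{"travel":[[0.03,0.01,0],[0.03,0.01,0],[0.03,0.01,0],[0,0,0]],"twist":[[0,0,0],[0,0,0],[0,0,0],[0,0,0]],"claw":[1,1,1,1]}'
```

```text
t: 17.65
ee_pos: [0.5019, 0.2562, 0.034]
tool_rot: [-0.25, 1.557, 0.25]
contact_force: [-4.4, -0.6, 4.3]
finger_gap: 0.0294
t: 18.05
ee_pos: [0.5043, 0.2569, 0.034]
tool_rot: [-0.25, 1.558, 0.25]
contact_force: [-6.6, -1.0, 6.8]
finger_gap: 0.0293
```

```bash
python3 - <<'E'
from h import *
from rig import ctrl
for n in("wrist","side"):
    p=ctrl.camera_params(n);im,d=ctrl.snapshot(n);cv2.imwrite(f"pics/{n}10.png",im[:,:,::-1]);np.savez(f"pics/{n}10.npz",d=d,**p)
    x,y,w,h=(200,60,240,240) if n=="wrist" else (205,120,110,105)
    k=3 if n=="wrist" else 6
    cv2.imwrite(f"pics/{n}10c.png",cv2.convertScaleAbs(cv2.resize(im[y:y+h,x:x+w,::-1],None,fx=k,fy=k,interpolation=cv2.INTER_CUBIC),alpha=1.6)[:600])
s=ctrl.state();print(s["ee_pos"],s["contact_force"])
E
```

```text
[0.50426519 0.25686787 0.03396797] [-6.95289672 -2.07357672  6.91039334]
```

View pics/side10c.png

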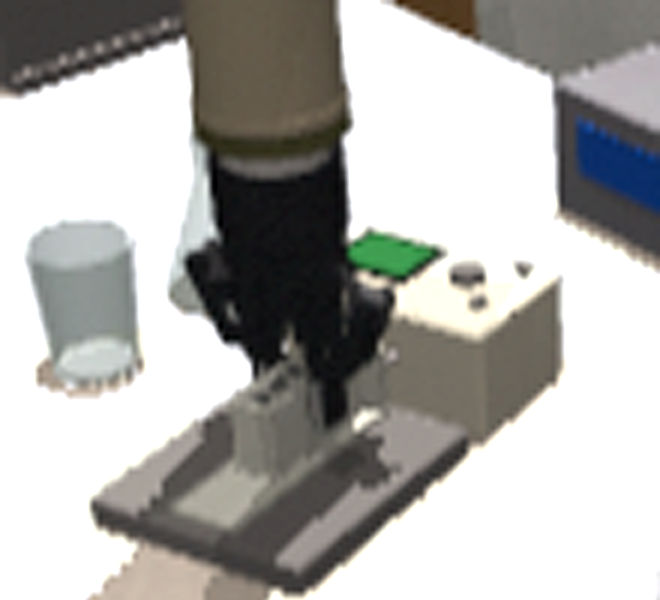

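View pics/wrist10c.png

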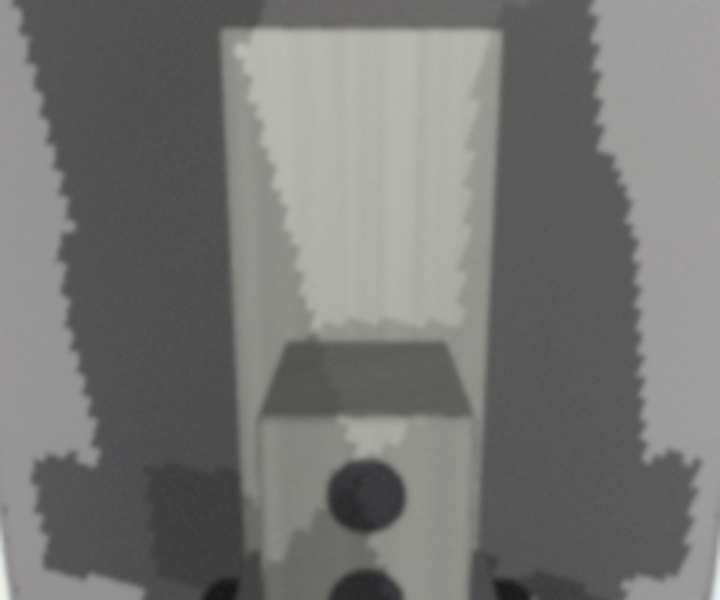

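```bash
cat > m.py <<'E'
from h import *
def meas(f,nr,br,cols,bc):
    p=np.load(f"pics/{f}.npz");q=lambda x,y:(200+x/3-.33,60+y/3-.33)
    n=[onz(p,q(c,nr),.024) for c in cols];b=[onz(p,q(c,br),.024) for c in bc]
    nm=sum(n)/2;ey=(n[1]-n[0]);ey/=np.linalg.norm(ey);ey=-ey if ey[1]<0 else ey
    ex=np.array([ey[1],-ey[0],0]);d=sum(b)/2-nm
    print(f,"block near end heater x",round(d@ex*1e3-80,1),"y",round(d@ey*1e3,1),"plate in mm",round(d@ex*1e3-80+90-60,1),"bedw",np.linalg.norm(n[0]-n[1]).round(4),"blkw",np.linalg.norm(b[0]-b[1]).round(4))
E
python3 - <<'E'
from m import *
meas("wrist10",29,341,(220,502),(288,446))
meas("wrist9",162,341,(237,487),(285,445))
E
python3 -m crank '{"travel":[[0,0,0.03],[0,0,0],[0,0,0]],"twist":[[0,0,0],[0,0,0],[0,0,0]],"claw":[1,1,1]}'
```

```text
wrist10 block near end heater x -27.2 y 1.0 plate in mm 2.8 bedw 0.0466 blkw 0.0292
wrist9 block near end heater x -45.8 y 0.5 plate in mm -15.8 bedw 0.0467 blkw 0.0319
t: 18.45
ee_pos: [0.5046, 0.2567, 0.0342]
tool_rot: [-0.25, 1.557, 0.249]
contact_force: [-2.7, -0.3, -3.2]
finger_gap: 0.0293
```

With the block's weight off the bed, the axial force reads 2.7 N. The picture gives 2.8 mm of plate travel, so the two agree. I'll push about 7 mm more.

```bash
python3 -m crank '{"travel":[[0.05,0.016,0],[0.05,0.016,0],[0.05,0.016,0],[0.03,0.01,0],[0,0,0],[0,0,0]],"twist":[[0,0,0],[0,0,0],[0,0,0],[0,0,0],[0,0,0],[0,0,0]],"claw":[1,1,1,1,1,1]}'
```

```text
t: 19.05
ee_pos: [0.5093, 0.2583, 0.0343]
tool_rot: [-0.251, 1.559, 0.249]
contact_force: [-6.4, -0.6, -3.2]
finger_gap: 0.0293
```

```bash
python3 -m crank '{"travel":[[0.04,0.013,0],[0.04,0.013,0],[0,0,0],[0,0,0]],"twist":[[0,0,0],[0,0,0],[0,0,0],[0,0,0]],"claw":[1,1,1,1]}'
python3 - <<'E'
from h import *
from rig import ctrl
F=[]
for i in range(4):
    n="wrist";p=ctrl.camera_params(n);im,d=ctrl.snapshot(n);F.append(ctrl.state()["contact_force"])
np.savez(f"pics/{n}11.npz",d=d,**p);cv2.imwrite(f"pics/{n}11.png",im[:,:,::-1])
x,y,w,h=(200,40,240,220);cv2.imwrite(f"pics/{n}11c.png",cv2.convertScaleAbs(cv2.resize(im[y:y+h,x:x+w,::-1],None,fx=3,fy=3,interpolation=cv2.INTER_CUBIC),alpha=1.6)[:600])
print(np.mean(F,0),ctrl.state()["ee_pos"])
E
```

```text
t: 19.45
ee_pos: [0.5113, 0.259, 0.0343]
tool_rot: [-0.251, 1.56, 0.249]
contact_force: [-8.7, -2.0, -0.3]
finger_gap: 0.0288
[-9.13249583 -2.13608053 -0.59451907] [0.51124801 0.25894918 0.03426781]
```

View pics/wrist11c.png

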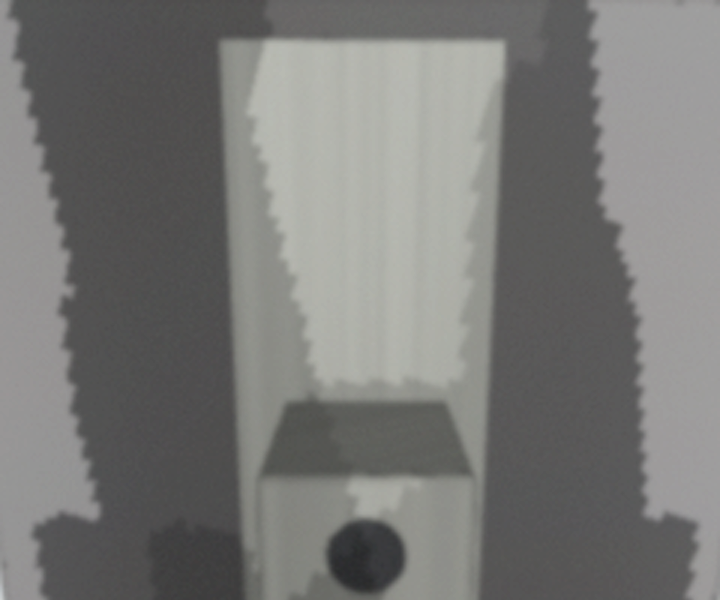

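```bash
python3 -c "
from m import *
meas('wrist11',40-60,402-60,(218,506),(287,446))"
python3 -m crank '{"travel":[[0.01,0.003,0],[0,0,0],[0,0,0],[0,0,0],[0,0,0],[0,0,0],[0,0,0],[0,0,0],[0,0,0],[0,0,0],[0,0,0],[0,0,0]],"twist":[[0,0,0],[0,0,0],[0,0,0],[0,0,0],[0,0,0],[0,0,0],[0,0,0],[0,0,0],[0,0,0],[0,0,0],[0,0,0],[0,0,0]],"claw":[1,1,1,1,1,1,1,1,1,1,1,1]}'
python3 - <<'E'
from h import *
from rig import ctrl
F=[];Z=[]
for i in range(6):
    n=["side","top","wrist"][i%3];p=ctrl.camera_params(n);im,d=ctrl.snapshot(n);s=ctrl.state();F.append(s["contact_force"]);Z.append(s["ee_pos"])
    cv2.imwrite(f"pics/{n}12.png",im[:,:,::-1])
F=np.array(F);print(F.mean(0),(F@[.951,.31,0]).round(1),np.ptp(Z,0),Z[-1],s["t"],Ro.from_rotvec(s["tool_rot"]).as_matrix().round(3).tolist())
E
```

```text
wrist11 block near end heater x -19.6 y 0.8 plate in mm 10.4 bedw 0.047 blkw 0.0295
t: 20.85
ee_pos: [0.5115, 0.2591, 0.0343]
tool_rot: [-0.251, 1.56, 0.249]
contact_force: [-9.3, -2.4, 0.0]
finger_gap: 0.0296
[-8.73595173 -2.07541418 -0.65405006] [-9.1 -9.2 -9.5 -9.6 -8.4 -8. ] [2.84836819e-05 5.69278597e-05 1.79833378e-05] [0.51149249 0.25904666 0.03427795] 21.15 [[-0.003, -0.313, 0.95], [-0.002, 0.95, 0.313], [-1.0, -0.0, -0.004]]
```

View pics/side12.png

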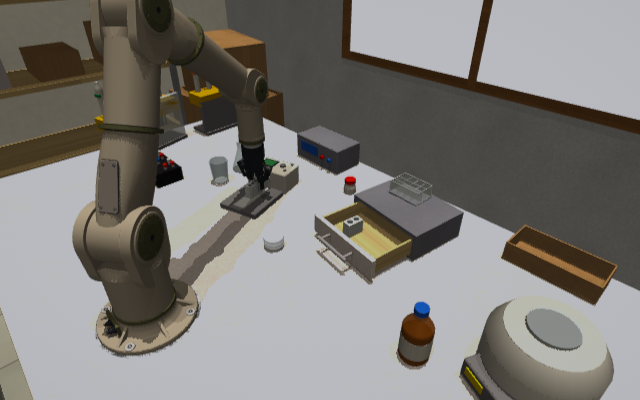

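View pics/wrist12.png

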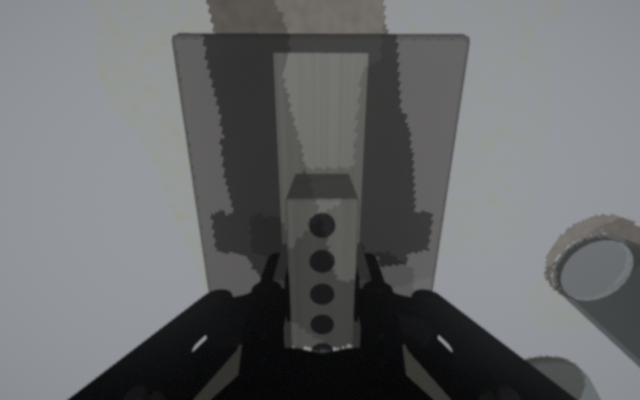

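The block is straight, centred and still. The sensor gives about 9 N and the picture about 10.5 mm of plate travel, and it has been steady for over 1.5 s. The short block is in the drawer and the bystanders visible in these pictures look untouched. I'm handing in.

```bash
python3 -c "
from rig import ctrl
print(ctrl.finish_job())"
```

```text
the job is handed in; nothing more can be done
None
```

The long block is on the heater bed, still held and pressed against the plate with about 9 to 10 N. I handed the job in at about 21 s, and it reported no verdict.

**What I did:** I pinched the handle and pulled the drawer about 146 mm to its end stop. Then I lifted the long block out, set it on the bed and pushed it against the plate.

**Last checks:**
- **Push force:** the wrist sensor read 8.0 to 9.6 N along the bed. The wrist picture gave about 10.4 mm of plate travel, so about 10 N. The two differ by about 1 N, and both are inside the 6.5 to 13.5 N band. The push was steady for over 1.5 s before hand-in.
- **Position:** the block was about 1 mm off the bed's centre line and upright within about 0.005 rad. Its yaw matches the bed's to about 0.02 rad. It rests lightly on the bed (2 to 3 N), with its underside at about the bed's height of 24 mm.
- **Everything else:** the last side picture shows the short block in the drawer, and the bystanders visible there look unmoved. I didn't measure their positions.

**Disagreement:** early estimates of where the bed's end lies differed by 4 to 6 mm sideways between the top and wrist cameras. I settled it by comparing the block and bed within the same close wrist picture.

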